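# Switch on the egg lamp on the dairy stall

### The job

Switch on the egg-testing lamp, the white counter unit with the round rubber egg cup: put a fingertip into its recessed slot and slide the little ridge all the way towards the egg cup, then let go. Leave the switch of the similar unit, the small scale with the square steel pan, as it is.

Things in the scene. Friction and masses are not known exactly. Their poses are not given: they have to be found in the camera images.
- egg_lamp: Egg lamp, fixed to the counter: white box 200 (its x) x 84 (y) x 52 mm high, origin at the centre of its underside, z up. On top at x = +52 mm a black rubber egg cup, 72 mm across, 24 mm high. In the other half a black-floored recessed slot, x = -90 to 0 mm, 40 mm wide about y = 0, 12 mm deep (floor 40 mm above the counter). Within 60 mm of the slot all is under 80 mm high.
- lamp_switch (a joint): Travel of the egg lamp's switch in m along the lamp's +x: 0 is off, 0.028 is fully on, against its stop at the egg-cup end. About 2 N of friction, no spring, stays where it is left. Starts at 0 to 0.008.
- lamp_ridge (a point): Middle of the top of the egg lamp's switch ridge: a grey bar across the slot, 10 mm thick (lamp's x), 34 mm wide (y), 11 mm high, its top flush with the casing, 52 mm above the counter. At lamp x = -37 mm when off, leaving 48 mm of open slot behind it (away from the cup) for a fingertip, and -9 mm when fully on.
- scale_ridge (a point): Middle of the top of the same kind of ridge on the small scale: a fixed unit with the same white box, slot and switch, but a square steel pan, 82 mm wide, in place of the egg cup. It may start anywhere along its 28 mm travel and is to be left where it is.

How it is judged:
By the outcome, as a careful person would: the job done as asked, in the order asked, and still so for the second after the job is handed in, with the robot touching nothing.
It also fails if it takes over 27 s, if anything falls off the work surface, if the arm or the gripper's body presses on something with over 40 N, if the wrist force passes 120 N, or if a joint passes its speed limit or range.

### The arm

A 7-joint arm with a two-finger parallel gripper is mounted at the origin on the work surface. World frame = base frame: x ahead of the robot, y to its left, z up, the work surface at z = 0. Lengths are in m, angles in rad, forces in N, time in s.
With the tool pointing down it reaches from about 0.35 to 0.9 m from the base axis. Payload 8.1 kg.
Tool frame: the origin (TCP) lies midway between the tips of the shut fingers; the grasp point (between the pads) lies arm.hold_point_z behind it (arm.hold_point_z is the distance from the TCP to the grasp point, in m); z points along the fingers, x is the direction in which the jaws open and shut, and the axes are right-handed (so a half turn about z gives the same grasp; the last joint's range is limited). The gripper opens to 92 mm and grips with 3 to 60 N. Pads are 19 mm wide; open, the fingers measure 130 mm over their backs; the gripper's body (75 mm by 190 mm) begins 47 mm behind the grasp point.
Start: joints at [1.012, 0.434, 0.025, 1.573, -0.012, 1.134, -0.075], TCP at [0.275, -0.561, 0.227] pointing down, gripper open.
Joint ranges: [-2.62, 2.62], [-0.44, 2.09], [-1.27, 1.32], [0.08, 2.57], [-1.32, 4.46], [0.12, 2], [-2.74, 2.74]. Speed limits (rad/s): [2.22, 2.22, 3.01, 3.01, 3.14, 3.14, 3.14].

### API

Orientations are given as a rotation vector (axis times angle).
In Python, from cell import arm gives the robot as it stands.
- The arm moves only by the shell command python3 -m pendant 'ROWS' [FORCE]. ROWS is JSON, a list of rows, each an object with "dp": the shift along the tool's x, y, z in m, a list of three; "rotation": the turn, a rotation vector about the tool's x, y, z in rad, a list of three; "fingers": the closure, from -1 (fully open) to 1 (shut). In form: [{"dp": [x, y, z], "rotation": [rx, ry, rz], "fingers": fingers}, ...]. A call has 1 to 20 rows; each row is the pose to reach, as a shift and turn from the pose measured when the call began, along the tool's axes at that moment; what a row does not reach only later rows make up. A row lasts 1/8 s, in which the tool goes at most 62.5 mm and 10.7 degrees, less where a joint would pass 70% of its speed; a pose out of reach is approached as far as the arm can. A call with a gripper value outside its range is refused whole. The fingers move at their own pace and stop on an object; FORCE is the grip in N (left out, the last holds). Time passes only in rows, so rows that repeat a pose let the fingers close. It gives the time, the measured TCP pose, the force and the opening at its end, in the units of the state.
- arm.observe(): the state, without advancing time (a new reading comes with each control period).
- arm.get_image(name): name is "scene" or "top"; returns the picture (420x560x3 uint8, blue, green, red); there is no depth.
- arm.camera_params(name): a dict with "camera_matrix" (3x3 intrinsics, pixels), "k1" (the pictures are not rectified: a ray, as slopes to the right and down, at radius r is drawn at 1 + k1 r^2 times it, then the intrinsics apply), "rvec" (rotation vector, rad) and "tvec" (3), from world to camera coordinates, as OpenCV has them. Camera axes: x right, y down, z forward; pixel columns grow to the right and rows downward; lengths in m; the calibration is good to about 2 mm. A picture is of the moment at which its call begins. camera_params takes no time and is no camera call.
- arm.sign_off(): hands the job in, once; it reports no verdict.
The state is a dict: "clock": time; "joints": joint angles; "dq": joint speeds; "joint_efforts": joint torques, N m; "position": TCP position; "ee_rot": TCP orientation; "force": force on the tool from outside, world axes, zero at the start; "ft_torque": the same for the moment, N m; "width": opening from 0.0 (shut) to 1.0 (fully open).
Only numpy, scipy, OpenCV 4.12 (cv2) and the standard library are available. Lean on these libraries where they do the work, as an engineer would, in place of code of your own. Each camera call takes 0.05 s, during which the arm holds its last target.

## Working session

There is one attempt and no reset: what is moved stays moved. The work goes in short steps, Python scripts to look and compute and a shell command to move; the robot and the scene stay as the last step left them, time stands still between calls to the robot, and variables do not carry over. Pictures are saved under pics/ and viewed, and the job is handed in when it is done.

```bash
ls; mkdir -p pics
python3 - <<'E'
from cell import arm
import cv2
s=arm.observe(); print({k:s[k] for k in('clock','position','ee_rot','force','width')}, arm.hold_point_z)
for n in('scene','top'):
    cv2.imwrite(f'pics/{n}0.png',arm.get_image(n)); print(n,arm.camera_params(n))
E
```

```text
pics
{'clock': 0.0, 'position': array([ 0.27483099, -0.56077217,  0.22594235]), 'ee_rot': array([-2.66520971e+00,  1.66187038e+00,  2.18956632e-03]), 'force': array([-1.33750386,  0.07026101,  0.66065618]), 'width': 0.9976169323306049} 0.0188
scene {'camera_matrix': array([[442.86563095,   0.        , 279.62768648],
       [  0.        , 442.86563095, 202.51454053],
       [  0.        ,   0.        ,   1.        ]]), 'k1': -0.07300294792248307, 'rvec': array([ 1.76276187,  1.41746593, -0.7848963 ]), 'tvec': array([-0.0883977 , -0.23778192,  1.32117078])}
top {'camera_matrix': array([[515.08556584,   0.        , 279.37417463],
       [  0.        , 515.08556584, 208.149634  ],
       [  0.        ,   0.        ,   1.        ]]), 'k1': -0.08807521632605962, 'rvec': array([ 2.12200632, -2.17189335,  0.11113396]), 'tvec': array([0.02036021, 0.5610949 , 0.7713513 ])}
```

View pics/scene0.png

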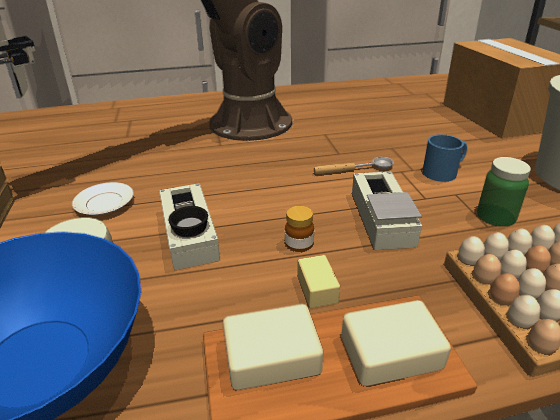

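View pics/top0.png

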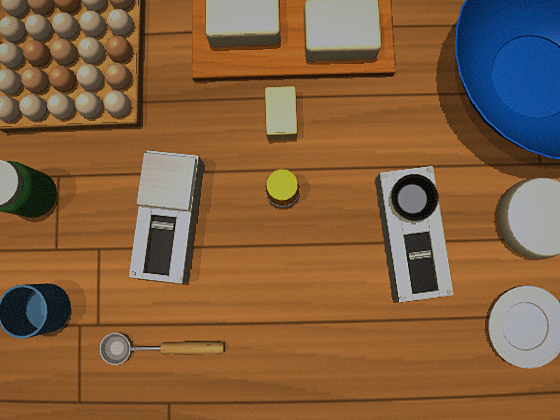

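The top view shows the lamp at right: cup centre near (414,198), slot around (421,262), ridge near (420,255). The scale is at left, with its slot around (160,243). Next I'll measure the lamp from the casing outline and slot.

```bash
cat > h.py <<'E'
import cv2,numpy as np
from cell import arm
def ray(n,uv,z):
    p=arm.camera_params(n);K=p['camera_matrix']
    d=np.array([p['k1'],0,0,0,0.])
    u=cv2.undistortPoints(np.array(uv,float).reshape(-1,1,2),K,d).reshape(-1,2)
    R=cv2.Rodrigues(p['rvec'])[0];C=-R.T@p['tvec']
    D=np.c_[u,np.ones(len(u))]@R
    return C+D*((z-C[2])/D[:,2])[:,None]
E
python3 - <<'E'
from h import *
im=cv2.imread('pics/top0.png')
c=im[150:310,360:470]
cv2.imwrite('pics/crop0.png',cv2.resize(c,None,fx=3.7,fy=3.7,interpolation=cv2.INTER_CUBIC))
hsv=cv2.cvtColor(im,cv2.COLOR_BGR2HSV)
m=((hsv[...,1]<60)&(hsv[...,2]>110)).astype(np.uint8)
m[:, :365]=0;m[:,465:]=0;m[:150]=0;m[315:]=0
cs,_=cv2.findContours(m,cv2.RETR_CCOMP,cv2.CHAIN_APPROX_NONE)
for k in cs:
    if cv2.contourArea(k)>80:
        r=cv2.minAreaRect(k); b=cv2.boxPoints(r); print(cv2.contourArea(k),r); print(b.round(1).tolist()); print(ray('top',b,.052).round(4).tolist())
E
```

```text
589.0 ((411.5, 198.5), (27.0, 27.0), 90.0)
[[398.0, 185.0], [425.0, 185.0], [425.0, 212.0], [398.0, 212.0]]
[[0.5907, -0.1766, 0.052], [0.5897, -0.2185, 0.052], [0.5479, -0.216, 0.052], [0.5489, -0.1744, 0.052]]
5015.0 ((416.1271057128906, 233.32659912109375), (131.60549926757812, 54.74058532714844), 81.25383758544922)
[[379.1000061035156, 172.5], [433.20001220703125, 164.10000610351562], [453.20001220703125, 294.20001220703125], [399.1000061035156, 302.5]]
[[0.6111, -0.1483, 0.052], [0.6223, -0.2332, 0.052], [0.422, -0.2524, 0.052], [0.412, -0.1697, 0.052]]
1677.0 ((420.433837890625, 262.247314453125), (62.385032653808594, 28.645126342773438), 81.02737426757812)
[[401.3999938964844, 233.6999969482422], [429.70001220703125, 229.1999969482422], [439.3999938964844, 290.79998779296875], [411.20001220703125, 295.29998779296875]]
[[0.5156, -0.178, 0.052], [0.5213, -0.2218, 0.052], [0.4277, -0.2317, 0.052], [0.4223, -0.1884, 0.052]]
```

View pics/crop0.png

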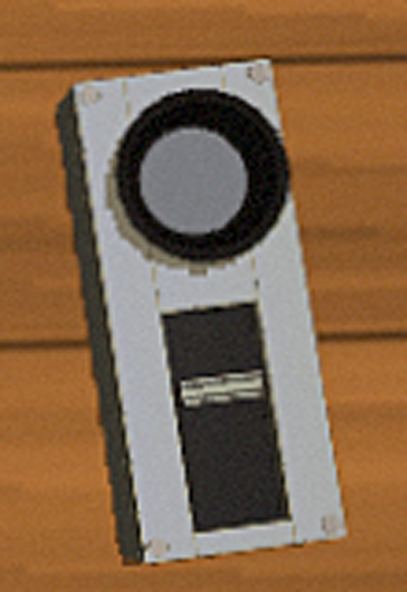

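Run:
```python
from h import *
from scipy.spatial.transform import Rotation as Ro
im=cv2.imread('pics/top0.png')
c0=np.array([.5168,-.2009]);a=np.array([.1997,.0203]);a/=np.linalg.norm(a);n=np.array([-a[1],a[0]])
def L(p): return np.c_[(p[:,:2]-c0)@a,(p[:,:2]-c0)@n]
# bright bar in slot
g=cv2.cvtColor(im,cv2.COLOR_BGR2GRAY)
m=(g>90).astype(np.uint8); m[:238]=0;m[288:]=0
k,lab,st,ce=cv2.connectedComponentsWithStats(m)
for i in range(1,k):
    if 400<ce[i][0]<440 and 8<st[i][4]<400: 
        pts=np.argwhere(lab==i)[:,::-1]; l=L(ray('top',pts,.052)); print(st[i],ce[i],l.mean(0),l.min(0),l.max(0))
# profile along slot midline
s=arm.observe();R=Ro.from_rotvec(s['ee_rot']);M=R.as_matrix();print(M.round(3))
for sg in(1,-1):
    x=sg*np.r_[a,0];z=np.array([0,0,-1.]);T=np.c_[x,np.cross(z,x),z]
    print('turn',(R.inv()*Ro.from_matrix(T)).as_rotvec().round(3))
for lx,z in((-.066,.2),(-.066,.046)):
    p=np.r_[c0+lx*a,z]; print(p,'dp',(M.T@(p-s['position'])).round(4))
# scale ridge crop, scene crop
sc=cv2.imread('pics/scene0.png')
A=cv2.resize(im[190:290,120:210],(360,400),interpolation=cv2.INTER_CUBIC);B=cv2.resize(sc[170:270,150:240],(360,400),interpolation=cv2.INTER_CUBIC)
cv2.imwrite('pics/crop1.png',np.hstack([A,B]))
```

```text
[409 250  22  10 129] [419.27906977 254.44186047] [-0.03362874  0.00052739] [-0.03922097 -0.01677644] [-0.02861203  0.01668449]
[[ 0.44  -0.898 -0.001]
 [-0.898 -0.44   0.001]
 [-0.001  0.    -1.   ]]
turn [-1.000e-03  1.000e-03 -1.216e+00]
turn [1.000e-03 1.000e-03 1.925e+00]
[ 0.45113838 -0.20757467  0.2       ] dp [-0.2396 -0.3138  0.0263]
[ 0.45113838 -0.20757467  0.046     ] dp [-0.2394 -0.3138  0.1803]
```

View pics/crop1.png

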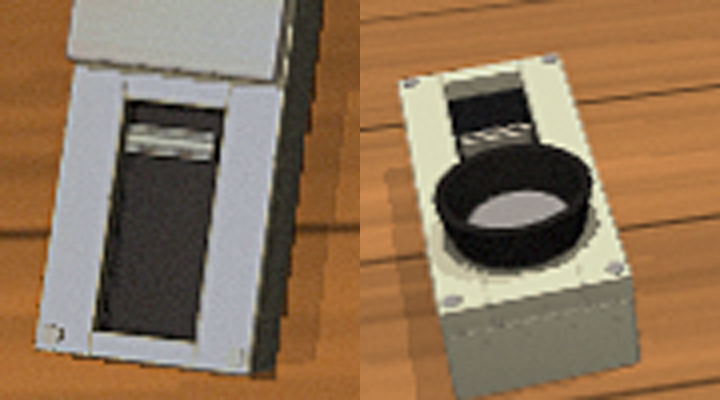

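The ridge sits at lamp x ≈ -33.6 mm (travel ≈ 3 mm), which leaves about 51 mm of open slot behind it. I'll hover over the slot with the fingers shut and the jaw axis along the slot.

```bash
python3 -m pendant '[{"dp":[-0.03,-0.039,0],"rotation":[0,0,-0.152],"fingers":1},{"dp":[-0.06,-0.079,0],"rotation":[0,0,-0.304],"fingers":1},{"dp":[-0.09,-0.118,0],"rotation":[0,0,-0.456],"fingers":1},{"dp":[-0.12,-0.158,0],"rotation":[0,0,-0.608],"fingers":1},{"dp":[-0.15,-0.197,0],"rotation":[0,0,-0.76],"fingers":1},{"dp":[-0.18,-0.236,0],"rotation":[0,0,-0.912],"fingers":1},{"dp":[-0.21,-0.275,0.02],"rotation":[0,0,-1.064],"fingers":1},{"dp":[-0.239,-0.315,0.05],"rotation":[0,0,-1.216],"fingers":1},{"dp":[-0.239,-0.315,0.08],"rotation":[0,0,-1.216],"fingers":1},{"dp":[-0.239,-0.315,0.12],"rotation":[0,0,-1.216],"fingers":1},{"dp":[-0.239,-0.315,0.12],"rotation":[0,0,-1.216],"fingers":1},{"dp":[-0.239,-0.315,0.12],"rotation":[0,0,-1.216],"fingers":1}]' 20
cat > st.py <<'E'
from h import *
import sys
from scipy.spatial.transform import Rotation as Ro
c0=np.array([.5168,-.2009]);a=np.array([.1997,.0203]);a/=np.linalg.norm(a);n=np.array([-a[1],a[0]])
s=arm.observe();R=Ro.from_rotvec(s['ee_rot']).as_matrix();p=s['position']
print('t',s['clock'],'lamp xyz',((p[:2]-c0)@a).round(4),((p[:2]-c0)@n).round(4),p[2].round(4),'F',s['force'].round(2),'w',s['width'])
print(R.round(3)); 
for lx in(-.065,): print('dp to slot', (R.T@(np.r_[c0+lx*a,.044]-p)).round(4))
k=sys.argv[1]
t=arm.get_image('top');q=arm.get_image('scene')
cv2.imwrite(f'pics/{k}.png',np.hstack([cv2.resize(t[150:310,350:480],(390,480),interpolation=3),cv2.resize(q[120:280,130:260],(390,480),interpolation=3)]))
E
python3 st.py hover
```

```text
clock: 1.6
position: [0.4529, -0.2076, 0.1073]
ee_rot: [-3.137, -0.158, 0.0]
force: [0.0, 0.6, 0.6]
width: 0.005
t 1.6 lamp xyz -0.0642 -0.0002 0.1073 F [0.01 0.57 0.64] w 0.005277013298753459
[[ 0.995  0.101 -0.   ]
 [ 0.101 -0.995  0.001]
 [-0.    -0.001 -1.   ]]
dp to slot [-0.0008 -0.0001  0.0633]
```

View pics/hover.png

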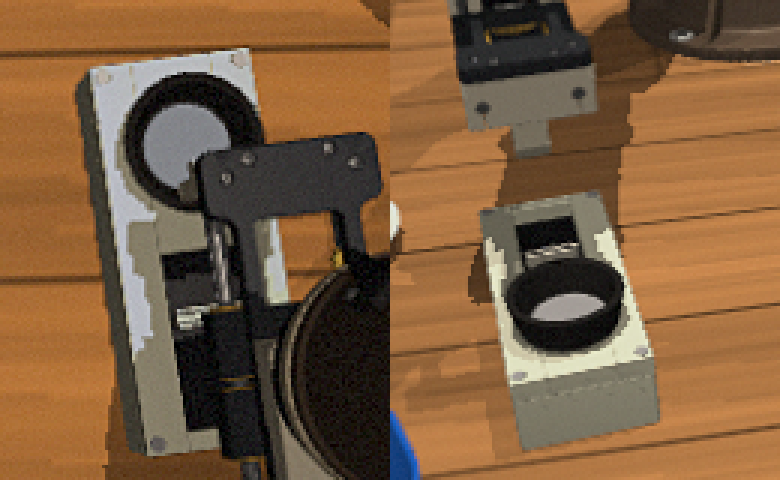

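The top view shows the tool above the slot, behind the ridge. The scene view shows the shut fingertip lined up with the slot. Descending.

```bash
python3 -m pendant '[{"dp":[-0.001,0,0.015],"rotation":[0,0,0],"fingers":1},{"dp":[-0.001,0,0.03],"rotation":[0,0,0],"fingers":1},{"dp":[-0.001,0,0.045],"rotation":[0,0,0],"fingers":1},{"dp":[-0.001,0,0.052],"rotation":[0,0,0],"fingers":1},{"dp":[-0.001,0,0.057],"rotation":[0,0,0],"fingers":1},{"dp":[-0.001,0,0.058],"rotation":[0,0,0],"fingers":1}]'
python3 st.py d1
```

```text
clock: 2.45
position: [0.4525, -0.2079, 0.0496]
ee_rot: [-3.137, -0.158, -0.002]
force: [-0.1, -0.0, 0.8]
width: 0.003
t 2.45 lamp xyz -0.0647 -0.0005 0.0496 F [-0.12 -0.02  0.79] w 0.003129558585559321
[[ 0.995  0.101  0.001]
 [ 0.101 -0.995  0.   ]
 [ 0.001 -0.    -1.   ]]
dp to slot [-0.0004 -0.0005  0.0056]
```

View pics/d1.png

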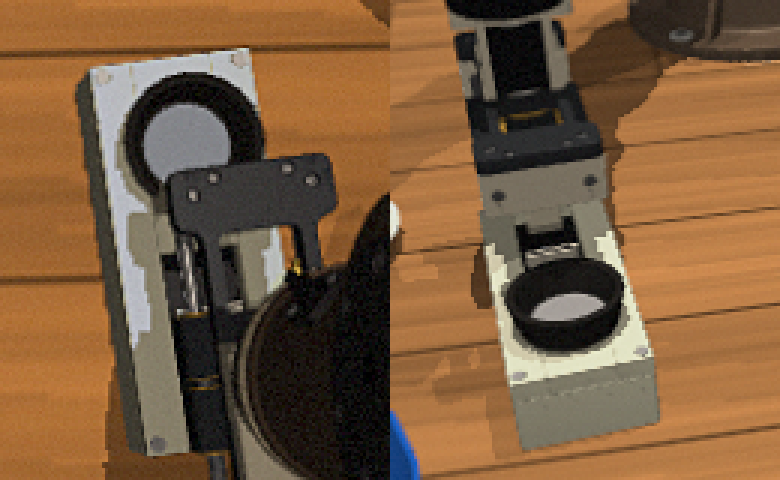

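There's no contact force 2 mm below the casing top. Going to about 44 mm height and starting the slide.

```bash
python3 -m pendant '[{"dp":[0,0,0.003],"rotation":[0,0,0],"fingers":1},{"dp":[0,0,0.0055],"rotation":[0,0,0],"fingers":1},{"dp":[0,0,0.0055],"rotation":[0,0,0],"fingers":1},{"dp":[0.004,0,0.0055],"rotation":[0,0,0],"fingers":1},{"dp":[0.008,0,0.0055],"rotation":[0,0,0],"fingers":1},{"dp":[0.012,0,0.0055],"rotation":[0,0,0],"fingers":1},{"dp":[0.016,0,0.0055],"rotation":[0,0,0],"fingers":1},{"dp":[0.02,0,0.0055],"rotation":[0,0,0],"fingers":1},{"dp":[0.024,0,0.0055],"rotation":[0,0,0],"fingers":1},{"dp":[0.024,0,0.0055],"rotation":[0,0,0],"fingers":1}]'
python3 st.py p1
```

```text
clock: 3.8
position: [0.477, -0.2055, 0.0445]
ee_rot: [-3.138, -0.158, -0.004]
force: [0.6, 0.3, 0.7]
width: 0.005
t 3.8 lamp xyz -0.04 -0.0006 0.0445 F [0.55 0.34 0.7 ] w 0.005427504274192055
[[ 0.995  0.101  0.002]
 [ 0.101 -0.995  0.   ]
 [ 0.002  0.    -1.   ]]
dp to slot [-0.025  -0.0005  0.0005]
```

View pics/p1.png

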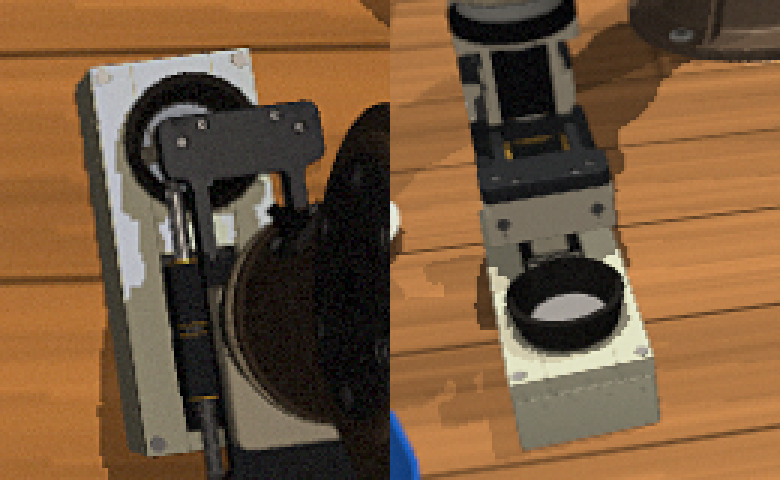

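The scene view shows the ridge has slid towards the cup, nearly out of sight behind its rim. I'll carry on to the stop in small steps.

```bash
python3 -m pendant '[{"dp":[0.003,0,0],"rotation":[0,0,0],"fingers":1},{"dp":[0.006,0,0],"rotation":[0,0,0],"fingers":1},{"dp":[0.007,0,0],"rotation":[0,0,0],"fingers":1},{"dp":[0.007,0,0],"rotation":[0,0,0],"fingers":1}]'
python3 -m pendant '[{"dp":[0.002,0,0],"rotation":[0,0,0],"fingers":1},{"dp":[0.002,0,0],"rotation":[0,0,0],"fingers":1}]'
```

```text
clock: 4.4
position: [0.484, -0.2048, 0.0445]
ee_rot: [-3.138, -0.158, -0.004]
force: [-1.3, 0.2, 0.1]
width: 0.009
clock: 4.65
position: [0.4862, -0.2046, 0.0446]
ee_rot: [-3.138, -0.158, -0.004]
force: [-0.4, 0.5, 0.5]
width: 0.005
```

```bash
python3 -m pendant '[{"dp":[0.002,0,0],"rotation":[0,0,0],"fingers":1},{"dp":[0.002,0,0],"rotation":[0,0,0],"fingers":1}]'
python3 -m pendant '[{"dp":[0.002,0,0],"rotation":[0,0,0],"fingers":1},{"dp":[0.002,0,0],"rotation":[0,0,0],"fingers":1}]'
python3 st.py p2
```

```text
clock: 4.9
position: [0.4885, -0.2044, 0.0446]
ee_rot: [-3.138, -0.159, -0.005]
force: [-1.0, 0.0, 0.3]
width: 0.003
clock: 5.15
position: [0.4907, -0.2041, 0.0446]
ee_rot: [-3.138, -0.159, -0.005]
force: [-0.6, 0.5, -0.6]
width: 0.006
t 5.15 lamp xyz -0.0262 -0.0005 0.0446 F [-0.64  0.46 -0.56] w 0.00595272121436652
[[ 0.995  0.101  0.003]
 [ 0.101 -0.995  0.   ]
 [ 0.003  0.    -1.   ]]
dp to slot [-0.0388 -0.0005  0.0005]
```

View pics/p2.png

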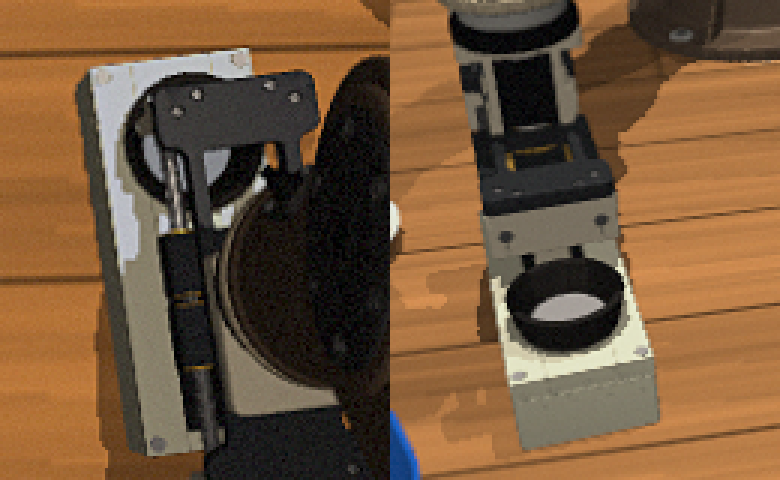

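No stop force yet, so the tips must be slimmer than 19 mm each. Continuing.

```bash
for i in 1; do python3 -m pendant '[{"dp":[0.002,0,0],"rotation":[0,0,0],"fingers":1},{"dp":[0.002,0,0],"rotation":[0,0,0],"fingers":1}]'; done
python3 -m pendant '[{"dp":[0.002,0,0],"rotation":[0,0,0],"fingers":1},{"dp":[0.002,0,0],"rotation":[0,0,0],"fingers":1}]'
```

```text
clock: 5.5
position: [0.4914, -0.204, 0.0444]
ee_rot: [-3.137, -0.158, -0.001]
force: [-6.2, -0.1, 3.5]
width: 0.007
clock: 5.75
position: [0.4915, -0.204, 0.0443]
ee_rot: [-3.137, -0.157, 0.004]
force: [-8.5, -0.3, 6.9]
width: 0.004
```

The motion stopped with force rising to 8.5 N. I'll press a little more, then back off, lift clear and look.

```bash
python3 -m pendant '[{"dp":[0.003,0,0],"rotation":[0,0,0],"fingers":1},{"dp":[0.004,0,0],"rotation":[0,0,0],"fingers":1},{"dp":[0.004,0,0],"rotation":[0,0,0],"fingers":1}]'
```

```text
clock: 6.12
position: [0.4916, -0.204, 0.0441]
ee_rot: [-3.137, -0.156, 0.015]
force: [-14.3, -0.4, 14.3]
width: 0.005
```

```bash
python3 -m pendant '[{"dp":[-0.006,0,0],"rotation":[0,0,0],"fingers":1},{"dp":[-0.015,0,0],"rotation":[0,0,0],"fingers":1},{"dp":[-0.015,0,0],"rotation":[0,0,0],"fingers":1},{"dp":[-0.015,0,-0.03],"rotation":[0,0,0],"fingers":1},{"dp":[-0.015,0,-0.07],"rotation":[0,0,0],"fingers":1},{"dp":[-0.015,0,-0.12],"rotation":[0,0,0],"fingers":1},{"dp":[-0.02,0,-0.17],"rotation":[0,0,0],"fingers":1},{"dp":[-0.06,0.05,-0.17],"rotation":[0,0,0],"fingers":1},{"dp":[-0.09,0.1,-0.17],"rotation":[0,0,0],"fingers":1},{"dp":[-0.1,0.15,-0.17],"rotation":[0,0,0],"fingers":1},{"dp":[-0.1,0.2,-0.17],"rotation":[0,0,0],"fingers":1},{"dp":[-0.1,0.25,-0.17],"rotation":[0,0,0],"fingers":1},{"dp":[-0.1,0.25,-0.17],"rotation":[0,0,0],"fingers":1}]'
python3 - <<'E'
from h import *
c0=np.array([.5168,-.2009]);a=np.array([.1997,.0203]);a/=np.linalg.norm(a);n=np.array([-a[1],a[0]])
t=arm.get_image('top');cv2.imwrite('pics/end_top.png',t)
q=arm.get_image('scene')
cv2.imwrite('pics/end.png',np.hstack([cv2.resize(t[150:310,350:480],(390,480),interpolation=3),cv2.resize(q[120:280,130:260],(390,480),interpolation=3)]))
t0=cv2.imread('pics/top0.png');print('scale diff',np.abs(t[190:290,120:210].astype(int)-t0[190:290,120:210]).mean())
g=cv2.cvtColor(t,cv2.COLOR_BGR2GRAY)
m=(g>90).astype(np.uint8); m[:220]=0;m[290:]=0
k,lab,st,ce=cv2.connectedComponentsWithStats(m)
for i in range(1,k):
    if 400<ce[i][0]<440 and 8<st[i][4]<400:
        l=(ray('top',np.argwhere(lab==i)[:,::-1],.052)[:,:2]-c0)@np.c_[a,n];print(st[i],ce[i],l.mean(0),l.min(0),l.max(0))
print(arm.observe()['force'])
E
```

```text
clock: 7.75
position: [0.4174, -0.4669, 0.214]
ee_rot: [3.137, 0.148, -0.016]
force: [-0.0, 1.1, 0.2]
width: 0.005
scale diff 3.199148148148148
[406 234  23  10 140] [417.06428571 238.35714286] [-0.0090352   0.00016595] [-0.0144544  -0.01679791] [-0.00376579  0.01713201]
[ 0.11011429 -0.27295621  0.04782726]
```

View pics/end.png

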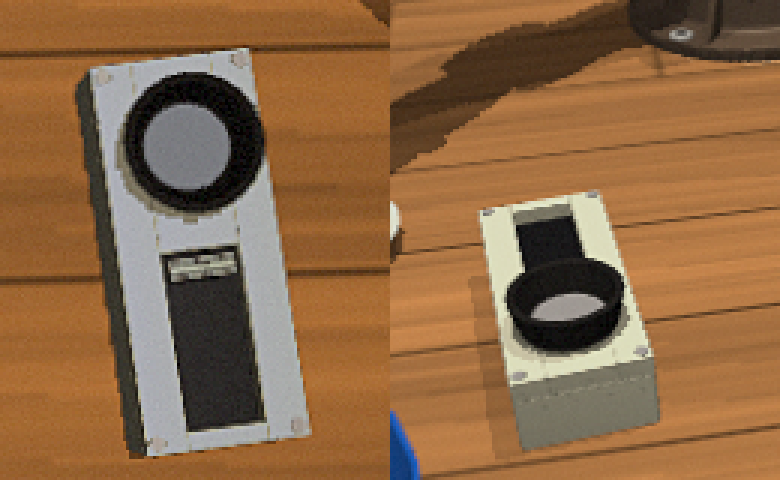

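View pics/end_top.png

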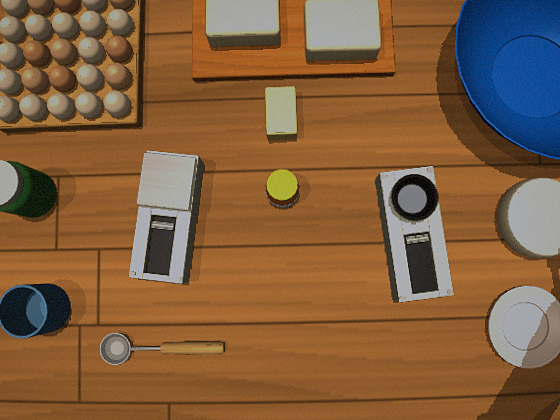

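The lamp's ridge now lies at lamp x = -9.0 mm, near pixel (417,238), which is the fully-on position. The scale's ridge is still at about (162,226), the same as before, and the arm is clear.

```bash
python3 -c "
from cell import arm
arm.sign_off()"
```

```text
the job is handed in; nothing more can be done
```

The egg lamp is switched on. I put the shut fingertips into its slot behind the ridge, slid the ridge to its stop at the egg-cup end, backed off, and lifted the arm well clear before handing in.

- **Lamp switch:** the top view put the ridge at lamp x = -9.0 mm, which is fully on; it started at about -33.6 mm. At the stop the tool halted and the push force rose to about 14 N along the slot, with a similar upward force.
- **Scale switch:** the scale looked unchanged between the before and after top pictures (mean pixel difference about 3, which I took as image noise). I did not measure its ridge position in millimetres.
- **Robot:** the force reading was close to zero at the end, and the last arm move finished at 7.75 s.
- **One mismatch:** the stop came about 7 mm further along than I had worked out, because the fingertips are slimmer than the 38 mm I had assumed. The final picture settled it, and no check failed.

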